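Cover the cards, slide the sender plate out to its line and hold it

TASK

First slide the blue cover fully shut over the card compartment so that nothing can fall on the cards; then slide (do not lift) the dark grey fixture plate with its sender flange outwards over it until the plate's red line lies right over the edge of the stand's riser and square to it, so that the flange can be reached from below. So far out the plate would tip, so finish while still holding it: level, resting on the riser and steady, with the cover shut and everything else on the bench left alone.

Things in the scene. Friction and masses are not known exactly. Their poses are not given: they have to be found in the camera images.
- stand_edge (a point): Middle of the riser's top edge on the slotted aluminium stand (fixed to the bench; place and turn vary). Stand axes: z up, +y OUTWARD (from the riser over the lower card compartment), x along the edge. The riser is a solid block 150 wide (x), 95 high, reaching 200 back (-y) from this edge. Yellow ticks mark both ends of the edge.
- stand: The stand; origin on the bench straight below the middle of the riser's edge, axes as above. On the +y side of the edge lie the card compartment (150 wide, 155 long, 45 high, three silver cards in slots) and two rails, 53 high, that carry the cover out to 256 from the edge.
- cover (a joint): Slide of the blue flat cover, in metres: 0 = compartment fully closed (end stop, cover against the riser), 0.095 = fully open (pulled outwards along the stand's +y). Stays where it is left; about 1.5 N of friction plus light damping.
- cover_grip (a point): Centre of the black upright grip bar on the cover, axes as the stand's; moves with the cover. Bar 60 long (x), 12 thick (y), 44 high, rising straight from the cover. Above the bench: bar top 95.5, this point 73.5, cover's top face 51.5. When closed it lies 137 outwards (+y) of the riser's edge.
- plate_grip (a point): Centre of the orange upright grip bar on the loose fixture plate. Plate axes: z up, +y towards its outer end (with the flange), x across. Bar 60 long (x), 12 thick (y), 46 high, rising straight from the plate's top; this point is 23 above that top, 126 above the bench. The bar lies 30 from the plate's tail (-y) end and 40 behind the red line.
- plate_mark (a point): Middle of the red line across the plate's top face (line along the plate's x, 3 wide, full width and down both sides), axes as the plate's. 110 of the plate lie outside (+y of) this line, 70 behind it. With the line over the riser's edge the centre of mass is about 28 outside the edge: the plate tips unless its tail is held down.
- plate: Dark grey fixture plate, 110 wide (x), 180 long (y), 8 thick, lying loose on the riser, a little askew at first; 0.55 to 0.9 kg; sliding it takes about 4 to 12 N. Origin at the centre of its underside (20 ahead of the red line). A steel sender flange (60 diameter, 22 high) is bolted on top, centre 50 ahead (+y) of the origin.
- socket_wrench: chrome socket wrench with dark handle, lying, about 225 long, up to 48 high, origin under its middle. To be left alone.
- lamp: green glass indicator lamp in a steel base, 44 diameter, 50 high, origin under its centre. To be left alone.
- spare_flange: loose spare steel sender flange, a ring of 68 outer diameter, 16 thick, origin under its centre; not the one bolted on the plate. To be left alone.
- can: blue can, 56 diameter, 85 high, origin under its centre. To be left alone.
- screwdriver: screwdriver lying flat, roughly along y. To be left alone.
- tray: empty grey parts tray 100 x 150 x 30, origin under its centre. To be left alone.
Mind the look-alikes: they are no part of the job. Several things have the shape of the plate; the one meant has the colours described above.

How it is judged (in metres and radians):
On the way, in this order (a step that is already met when the one before it is completed fails the run):
1. the cover is shut over the cards (within 5 mm of its stop) while the plate is still back on the riser (value of joint cover below 0.005 m and y of plate_mark in the frame of stand_edge below -0.04 m), for 0.2 s.
2. the plate has been slid out to its red line and is held there (y of plate_mark in the frame of stand_edge between -0.006 and 0.006 m and angle between the y axis of plate_mark and the y axis of stand_edge, either way round below 0.08 rad and angle between plate_mark's own z axis and vertical below 0.05 rad and z of plate_mark in the frame of stand_edge between 0.003 and 0.013 m and contact force between the fingers and plate above 0.5 N), for 0.2 s.
At the end, for the whole second after the job is handed in: Cover within 5 mm of fully shut; the red line within 6 mm of the riser's edge and square to it within 4.5 degrees; plate level within 3 degrees, at the height of the riser's top (within 5 mm), resting on the riser (over 0.5 N), held by the fingers (over 0.5 N) and still (all of step 2 and value of joint cover below 0.005 m and contact force between plate and stand above 0.5 N and linear speed of plate below 0.01 m/s); the arm keeps its last pose, push and grip.
It fails at once if a thing that belongs to none of this is disturbed (moved more than 30 mm) (distance of any of socket_wrench, lamp, spare_flange, can, screwdriver, tray from where it was at the start of the episode above 0.03 m).
It fails at once if the plate tips or is tilted more than about 12 degrees (angle between plate_mark's own z axis and vertical above 0.2 rad).
It fails at once if the plate is lifted off the stand by more than 20 mm instead of slid (z of plate in the frame of stand_edge above 0.02 m).
It also fails if it takes over 42 s, if anything falls off the work surface, if the arm or the gripper's body presses on something with over 40 N, if the wrist force passes 120 N, or if a joint passes its speed limit or range.

ROBOT

A 6-joint arm with a two-finger parallel gripper is mounted at the origin on the work surface. World frame = base frame: x ahead of the robot, y to its left, z up, the work surface at z = 0. Lengths are in m, angles in degrees, forces in N, time in s.
With the tool pointing down it reaches from about 0.225 to 0.725 m from the base axis. Payload 3.1 kg.
Tool frame: the origin (TCP) lies on the mounting face of the last link; the fingertips stand 173 mm ahead of it and the grasp point (between the pads) lies 155 mm ahead of it (arm.nose_length is the z of the fingertips in the tool frame, in m); z points along the fingers, y is the line along which they close (so a half turn about z gives the same grasp; the last joint's range is limited). The gripper opens to 85 mm and grips with 20 to 120 N. Pads are 22 mm wide; open, the fingers measure 114 mm over their backs; the gripper's body (76 mm by 85 mm) begins 54 mm behind the grasp point. The pads swing forward as they close: fully open they stand 13 mm farther back than shut.
Start: joints at [-76.593, 2.75, 5.684, 92.934, 0, 82.678], TCP at [0.186, -0.491, 0.405] pointing down, gripper open.
Joint ranges: [-166.93, 166.93], [-56.73, 111.36], [-69.38, 81.34], [-121.58, 131.49], [-85.45, 84.26], [-180, 180]. Speed limits (degrees/s): [159.86, 159.86, 180, 180, 180, 180].

INTERFACE

Orientations are given as a 3x3 rotation matrix whose columns are the frame's x, y, z axes.
In Python, from cell import arm gives the robot as it stands.
- The arm moves only by the tool drive_tool, never from a script. Its argument "steps" is a list of rows, each a list of 5 numbers: the opening, from 0 (shut) to 1 (fully open), then the shift along the tool's x, y, z scaled (see below), then the turn about the tool's z scaled (see below). A call has 1 to 8 rows; each row shifts and turns the commanded pose from where the row before left it, along the tool's axes as they then stand; what a row does not reach is not made up. The controller multiplies each number of a shift by 75 mm and each number of a turn by 0.08 rad. A row lasts 1/10 s, in which the tool goes at most 50 mm and 8.59 degrees, less where a joint would pass 70% of its speed; a pose out of reach is approached as far as the arm can. A call with a number of a shift or a turn outside -1 to 1 is refused whole. A call with a gripper value outside its range is refused whole. The fingers move at their own pace and stop on an object; the grip force is fixed at half the most. Time passes only in rows, so rows that do not move let the fingers close. It gives the time, the measured TCP pose, the force, the opening and the grip force at its end, in the units of the state.
- arm.sense(): the state, without advancing time (a new reading comes with each control period).
- arm.camera(name): name is "scene" or "top"; returns a dict with "img" (400x640x3 uint8, red, green, blue), "z_map" (400x640 float32, m along the optical axis (not along the pixel's ray), 0 where there is no reading), "intrinsics" (3x3 intrinsics, pixels), "world_to_cam" (4x4, takes a point from world to camera coordinates). Camera axes: x right, y down, z forward; pixel columns grow to the right and rows downward; lengths in m; the calibration is good to about 2 mm. A picture is of the moment at which its call begins.
- arm.close_job(): hands the job in; it is judged then, once.
The state is a dict: "time_s": time; "joint_pos": joint angles; "qvel": joint speeds; "joint_efforts": joint torques, N m; "eef_pos": TCP position; "orientation": TCP orientation; "wrist_force": force on the tool from outside, world axes, zero at the start; "moment": the same for the moment, N m; "width": finger opening in m; "gripper_force": force on a finger pad.
Only numpy, scipy, OpenCV 4.12 (cv2) and the standard library are available. Lean on these libraries where they do the work, as an engineer would, in place of code of your own. Each camera call takes 0.05 s, during which the arm holds its last target. There are 200 camera calls.

## Working session

There is one attempt and no reset: what is moved stays moved. The work goes in short steps, Python scripts to look and compute and a tool call to move; the robot and the scene stay as the last step left them, time stands still between calls to the robot, and variables do not carry over. Pictures are saved under pics/ and viewed, at most 10 in all, crops included, and the job is handed in when it is done.

Besides the shell and the picture viewer there is one more tool, called after "Call:" by a JSON object that holds its "method" and its "body", one argument or row to a line. drive_tool: Moves the arm, as the interface text tells. Its arguments: {"type":"object","properties":{"steps":{"type":"array"}},"required":["steps"]}

```bash
mkdir -p pics; cat > h.py <<'E'
import numpy as np, cv2
from cell import arm
def cloud(c):
    z=c["z_map"]; K=np.array(c["intrinsics"]); T=np.linalg.inv(np.array(c["world_to_cam"]))
    v,u=np.mgrid[:z.shape[0],:z.shape[1]]
    p=np.stack([(u-K[0,2])/K[0,0]*z,(v-K[1,2])/K[1,1]*z,z,np.ones_like(z)],-1)@T.T
    p=p[...,:3]; p[z<=0]=np.nan
    return p
E
python3 - <<'E'
from h import *
for n in("top","scene"):
    c=arm.camera(n); np.savez(n+"0.npz",**c); cv2.imwrite(f"pics/{n}0.png",c["img"][...,::-1])
    print(np.linalg.inv(np.array(c["world_to_cam"])).round(3), c["intrinsics"])
s=arm.sense(); print({k:np.round(v,3) for k,v in s.items()})
E
```

```text
[[ 0.03  -0.995  0.09   0.376]
 [-0.999 -0.033 -0.023  0.04 ]
 [ 0.026 -0.089 -0.996  1.689]
 [ 0.     0.     0.     1.   ]] [[491.8689988    0.         323.5698466 ]
 [  0.         491.8689988  202.04223464]
 [  0.           0.           1.        ]]
[[ 0.184  0.559 -0.808  1.54 ]
 [ 0.983 -0.125  0.137 -0.146]
 [-0.024 -0.819 -0.573  0.806]
 [ 0.     0.     0.     1.   ]] [[405.42912948   0.         318.60521456]
 [  0.         405.42912948 195.66503712]
 [  0.           0.           1.        ]]
{'time_s': np.float64(0.1), 'joint_pos': array([-76.592,   2.789,   5.601,  92.935,   0.   ,  82.678]), 'qvel': array([ 0.046, -0.04 ,  0.236,  0.046, -0.087,  0.004]), 'joint_efforts': array([ 2.0000e-03, -3.3985e+01,  3.2094e+01,  1.6000e-02, -0.0000e+00,
       -0.0000e+00]), 'eef_pos': array([ 0.186, -0.491,  0.404]), 'orientation': array([[ 0.935,  0.354, -0.   ],
       [ 0.354, -0.935,  0.002],
       [ 0.   , -0.002, -1.   ]]), 'wrist_force': array([-0.128, -0.575, -0.159]), 'moment': array([-0.049, -0.006, -0.029]), 'gripper_force': np.float64(0.0), 'width': np.float64(0.086)}
```

View pics/top0.png

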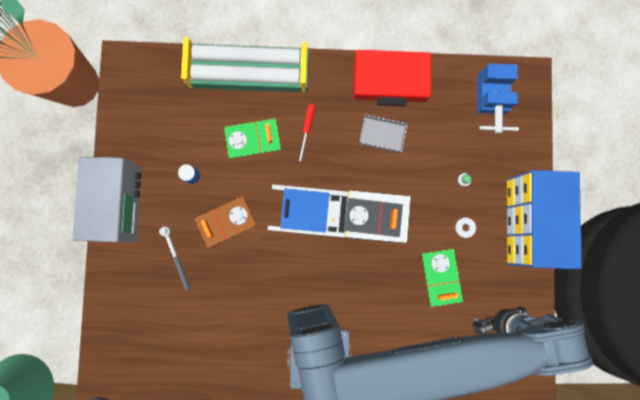

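View pics/scene0.png

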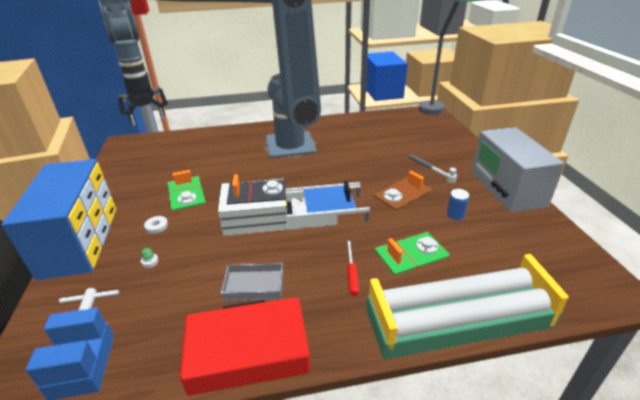

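The top view shows the stand at u 270–410, v 185–242: the blue cover (285–330), its black grip (~288, 207), the dark plate (343–405), the red line (~380) and the orange bar (~394, 217). Outward is image-left, world +y. The green and brown plates are look-alikes.

```bash
python3 - <<'E'
from h import *
for n,(u0,u1,v0,v1) in {"top":(262,418,178,248),"scene":(215,372,165,236)}.items():
    c=dict(np.load(n+"0.npz")); P=cloud(c)[v0:v1,u0:u1]; I=c["img"][v0:v1,u0:u1]
    H=cv2.cvtColor(I,cv2.COLOR_RGB2HSV).astype(int); h,s,v=H[...,0],H[...,1],H[...,2]
    z=P[...,2]
    M={"orange":(h>8)&(h<20)&(s>150)&(v>120),"red":((h<6)|(h>174))&(s>120)&(v>80),"yellow":(h>21)&(h<35)&(s>120),
       "blue":(h>100)&(h<125)&(s>130),"black":(v<45),"dark":(v<95)&(v>45)&(s<80)&(z>.09)&(z<.115),"risertop":(z>.088)&(z<.11)}
    for k,m in M.items():
        q=P[m&np.isfinite(z)]
        if len(q)<3: print(n,k,len(q)); continue
        r=cv2.minAreaRect((q[:,:2]*1000).astype(np.float32))
        print(n,k,len(q),"med",np.median(q,0).round(4),"z5-95",np.percentile(q[:,2],[5,95]).round(3),"rect",np.round(r[0],1),np.round(r[1],1),round(r[2],1))
c=dict(np.load("top0.npz"));cv2.imwrite("pics/crop_top.png",cv2.resize(c["img"][175:250,260:420,::-1],None,fx=5,fy=5,interpolation=cv2.INTER_CUBIC))
E
```

```text
top orange 125 med [ 0.4716 -0.2165  0.1453] z5-95 [0.004 0.154] rect [524.4 -58.8] [241.9 520. ] 8.6
top red 27 med [ 0.4735 -0.1801  0.1036] z5-95 [0.098 0.109] rect [ 473.3 -180.2] [ 3.5 98.1] 85.1
top yellow 1
top blue 1668 med [0.4943 0.0631 0.0515] z5-95 [0.045 0.058] rect [495.4  65.3] [149.7 129.2] 86.3
top black 0
top dark 36 med [0.498  0.1236 0.0958] z5-95 [0.091 0.102] rect [498.2 123.1] [ 7.  49.1] 86.8
top risertop 2519 med [ 0.4793 -0.1725  0.1006] z5-95 [0.091 0.108] rect [484.5 -71.7] [404.7 150. ] 86.5
scene orange 229 med [ 0.4604 -0.2174  0.1026] z5-95 [-0.003  0.149] rect [381.2 -53.5] [564.3 409.3] 77.2
scene red 24 med [ 0.4807 -0.1803  0.1024] z5-95 [0.101 0.105] rect [ 470.1 -179.9] [  4.4 112.7] 85.5
scene yellow 0
scene blue 960 med [0.4997 0.0598 0.0506] z5-95 [0.048 0.054] rect [492.7  63.4] [147.4 131.8] 87.6
scene black 20 med [0.5242 0.1173 0.0843] z5-95 [0.067 0.094] rect [520.6 117.5] [18.2  6.2] 8.8
scene dark 420 med [ 0.5037 -0.1659  0.102 ] z5-95 [0.095 0.104] rect [487.3 -57.7] [371.5 107. ] 84.7
scene risertop 1708 med [ 0.5075 -0.1763  0.1005] z5-95 [0.091 0.105] rect [484.7 -73.2] [404.9 155.8] 86.9
```

View pics/crop_top.png

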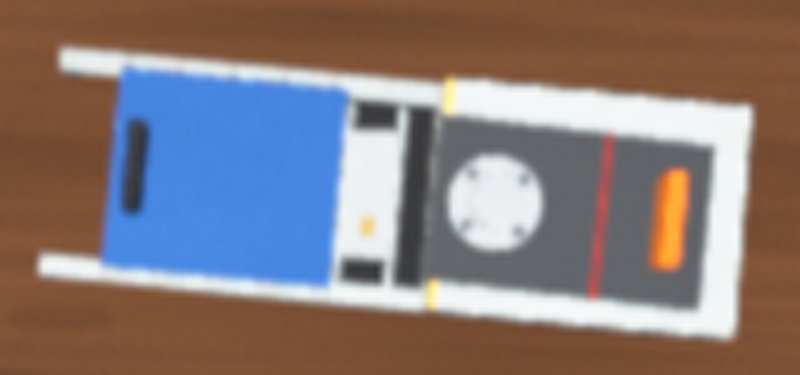

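The crop shows yellow ticks at (449,95) and (432,295), marking the riser edge. The plate's front end lies roughly over the edge, the red line runs (610,135)–(595,297), and the cover grip runs (140,120)–(132,212). Next I fit the frame.

```bash
cat >> h.py <<'E'
def ray(c,u,v,z):
    K=np.array(c["intrinsics"]); T=np.linalg.inv(np.array(c["world_to_cam"]))
    d=T[:3,:3]@[(u-K[0,2])/K[0,0],(v-K[1,2])/K[1,1],1]; o=T[:3,3]
    return o+d*(z-o[2])/d[2]
E
python3 - <<'E'
from h import *
c=dict(np.load("top0.npz")); P=cloud(c); 
f=lambda u,v,z:ray(c,260+(u-2)/5,175+(v-2)/5,z)
a,b=f(449,95,.095),f(432,295,.095); print("ticks",a,b,(a+b)/2,"dirx",np.degrees(np.arctan2((a-b)[1],(a-b)[0])),np.linalg.norm(a-b))
for n in("top","scene"):
    c=dict(np.load(n+"0.npz")); P=cloud(c).reshape(-1,3)
    def sel(x0,x1,y0,y1,z0,z1): return P[(P[:,0]>x0)&(P[:,0]<x1)&(P[:,1]>y0)&(P[:,1]<y1)&(P[:,2]>z0)&(P[:,2]<z1)]
    for k,q in {"riser":sel(.35,.62,-.3,0,.088,.112),"pbar":sel(.42,.53,-.26,-.18,.135,.16),"cbar":sel(.42,.56,.09,.15,.08,.11),"cover":sel(.38,.6,-.01,.2,.045,.0565),"pbar_all":sel(.42,.53,-.26,-.19,.115,.16)}.items():
        r=cv2.minAreaRect((q[:,:2]*1000).astype(np.float32)); print(n,k,len(q),q.mean(0).round(4),np.percentile(q[:,2],90).round(4),np.round(r[0],1),np.round(r[1],1),round(r[2],1))
E
```

```text
ticks [ 0.55028878 -0.08016782  0.095     ] [ 0.41967989 -0.07249248  0.095     ] [ 0.48498434 -0.07633015  0.095     ] dirx -3.363170225289658 0.1308342190001358
top riser 2517 [ 0.4777 -0.1735  0.1005] 0.1073 [ 478.6 -171.7] [204.2 150. ] 86.4
top pbar 81 [ 0.4686 -0.2184  0.1485] 0.1534 [ 468.7 -219.2] [12.8 57.4] 86.9
top cbar 74 [0.4965 0.1238 0.0949] 0.1 [496.7 124.1] [12.2 58.6] 86.9
top cover 1725 [0.493  0.0664 0.0512] 0.0551 [494.7  83.5] [194.6 150.4] 86.6
top pbar_all 98 [ 0.4685 -0.2176  0.1447] 0.153 [ 468.6 -219.1] [12.9 57.5] 86.3
scene riser 1705 [ 0.4987 -0.1767  0.0992] 0.1043 [ 479.2 -173.2] [204.6 155.8] 86.9
scene pbar 62 [ 0.4769 -0.2204  0.1456] 0.1494 [ 469.6 -220.6] [12.3 63.9] 86.3
scene cbar 62 [0.5038 0.1216 0.0914] 0.0956 [500.  122.4] [12.8 60.8] 86.3
scene cover 1311 [0.5009 0.0652 0.0506] 0.0528 [495.2  83.6] [192.3 160.6] 86.8
scene pbar_all 100 [ 0.48   -0.2201  0.1379] 0.1488 [ 470.  -220.7] [12.8 64.8] 85.3
```

Call:
{"method": "drive_tool", "body": {
  "steps": [
    [1, 0, 0, 0, -1],
    [1, 0, 0, 0, -1],
    [1, 0, 0, 0, -1],
    [1, 0, 0, 0, -1],
    [1, 0, 0, 0, -1],
    [1, 0, 0, 0, -1],
    [1, 0, 0, 0, -1],
    [1, 0, 0, 0, -1]
  ]
}}

```text
time_s: 0.9
eef_pos: [0.1858, -0.4909, 0.404]
orientation: [[0.536, 0.844, -0.0], [0.844, -0.536, 0.001], [0.001, -0.001, -1.0]]
wrist_force: [0.2, -0.5, -0.0]
width: 0.0856
gripper_force: 0.0
```

Call:
{"method": "drive_tool", "body": {
  "steps": [
    [1, 0, 0, 0, -1],
    [1, 0, 0, 0, -1],
    [1, 0, 0, 0, -1],
    [1, 0, 0, 0, -1],
    [1, 0, 0, 0, -1],
    [1, 0, 0, 0, -1],
    [1, 0, 0, 0, -1],
    [1, 0, 0, 0, -1]
  ]
}}

```text
time_s: 1.7
eef_pos: [0.1858, -0.4909, 0.404]
orientation: [[-0.074, 0.997, -0.0], [0.997, 0.074, 0.001], [0.001, -0.0, -1.0]]
wrist_force: [-0.4, -0.9, -0.0]
width: 0.0853
gripper_force: 0.0
```

Call:
{"method": "drive_tool", "body": {
  "steps": [
    [1, 0, 0, 0, -1],
    [1, 0, 0, 0, -1],
    [1, 0, 0, 0, -1],
    [1, 0, 0, 0, -1],
    [1, 0, 0, 0, -1],
    [1, 0, 0, 0, -1],
    [1, 0, 0, 0, -1],
    [1, 0, 0, 0, -1]
  ]
}}

```text
time_s: 2.5
eef_pos: [0.1858, -0.4909, 0.404]
orientation: [[-0.655, 0.756, -0.0], [0.756, 0.655, 0.001], [0.001, 0.001, -1.0]]
wrist_force: [0.6, 0.0, -0.4]
width: 0.0854
gripper_force: 0.0
```

Call:
{"method": "drive_tool", "body": {
  "steps": [
    [1, 0, 0, 0, -1],
    [1, 0, 0, 0, -1],
    [1, 0, 0, 0, -1],
    [1, 0, 0, 0, -1],
    [1, 0, 0, 0, -1],
    [1, 0, 0, 0, -1],
    [1, 0, 0, 0, -1],
    [1, 0, 0, 0, -1]
  ]
}}

```text
time_s: 3.3
eef_pos: [0.1858, -0.4909, 0.404]
orientation: [[-0.977, 0.215, -0.0], [0.215, 0.977, 0.001], [0.001, 0.001, -1.0]]
wrist_force: [-0.5, 0.2, -0.2]
width: 0.0854
gripper_force: 0.0
```

Call:
{"method": "drive_tool", "body": {
  "steps": [
    [1, 0, 0, 0, -1],
    [1, 0, 0, 0, -1],
    [1, 0, 0, 0, 0]
  ]
}}

```text
time_s: 3.6
eef_pos: [0.1858, -0.4909, 0.404]
orientation: [[-0.998, 0.06, -0.0], [0.06, 0.998, 0.001], [0.0, 0.001, -1.0]]
wrist_force: [0.4, -0.9, -0.1]
width: 0.0853
gripper_force: 0.0
```

Call:
{"method": "drive_tool", "body": {
  "steps": [
    [1, -0.228, 0.527, 0, 0],
    [1, -0.228, 0.527, 0, 0],
    [1, -0.228, 0.527, 0, 0],
    [1, -0.228, 0.527, 0, 0],
    [1, -0.228, 0.527, 0, 0],
    [1, -0.228, 0.527, 0, 0],
    [1, -0.228, 0.527, 0, 0],
    [1, -0.228, 0.527, 0, 0]
  ]
}}

```text
time_s: 4.4
eef_pos: [0.3415, -0.1819, 0.4045]
orientation: [[-0.998, 0.062, 0.0], [0.062, 0.998, -0.0], [-0.0, -0.0, -1.0]]
wrist_force: [1.1, -0.3, 0.3]
width: 0.0852
gripper_force: 0.0
```

Call:
{"method": "drive_tool", "body": {
  "steps": [
    [1, -0.228, 0.527, 0, 0],
    [1, -0.228, 0.527, 0, 0],
    [1, -0.228, 0.527, 0, 0],
    [1, -0.228, 0.527, 0, 0],
    [1, -0.228, 0.527, 0, 0],
    [1, -0.228, 0.527, 0, 0],
    [1, -0.228, 0.527, 0, 0],
    [1, -0.228, 0.527, 0, 0]
  ]
}}

```text
time_s: 5.2
eef_pos: [0.4971, 0.1258, 0.4044]
orientation: [[-0.998, 0.061, -0.0], [0.061, 0.998, -0.0], [0.0, -0.0, -1.0]]
wrist_force: [0.6, 0.1, -0.9]
width: 0.0854
gripper_force: 0.0
```

Call:
{"method": "drive_tool", "body": {
  "steps": [
    [1, 0, 0, 0.5, 0],
    [1, 0, 0, 0.5, 0],
    [1, 0, 0, 0.3, 0],
    [1, 0, 0, 0, 0]
  ]
}}

```text
time_s: 5.6
eef_pos: [0.4948, 0.1239, 0.3022]
orientation: [[-0.998, 0.061, -0.01], [0.061, 0.998, -0.001], [0.01, -0.002, -1.0]]
wrist_force: [-0.6, 0.2, -1.0]
width: 0.0851
gripper_force: 0.0
```

```bash
python3 - <<'E'
from h import *
s=arm.sense(); print(s["eef_pos"],s["joint_pos"],s["wrist_force"])
for n,(u0,u1,v0,v1) in {"top":(230,430,140,260),"scene":(215,415,110,240)}.items():
    c=arm.camera(n); np.savez(n+"1.npz",**c); I=c["img"][v0:v1,u0:u1,::-1]; cv2.imwrite(f"pics/{n}1.png",cv2.resize(I,None,fx=4,fy=4,interpolation=2))
E
```

```text
[0.49481458 0.12391045 0.30221602] [ 6.52291461e+00  9.95696097e-01 -7.77939851e+00  8.17861140e+01
 -1.17363623e-03  1.00124904e+01] [-0.63212466  0.23802645 -0.98605238]
```

View pics/scene1.png

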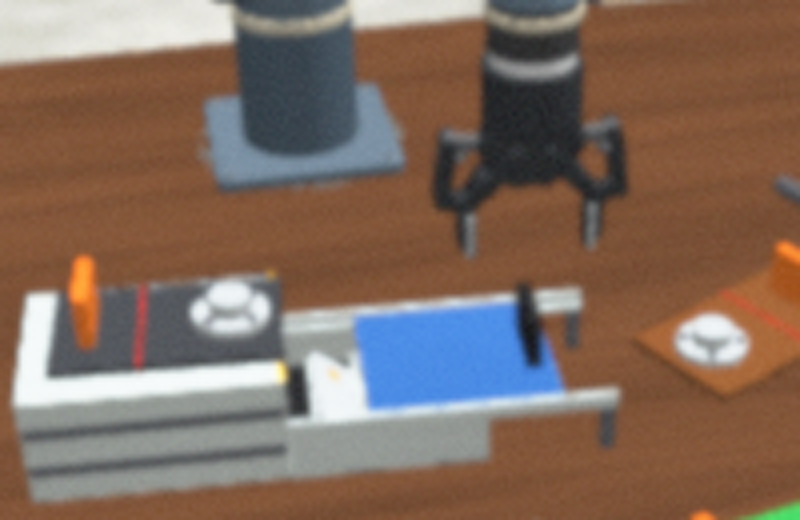

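The scene view shows the open fingers (468,250) and (590,245) straddling the black bar at (530,320), centred along the slide. I'll descend and grip.

Call:
{"method": "drive_tool", "body": {
  "steps": [
    [1, 0, 0, 0.4, 0],
    [1, 0, 0, 0.4, 0],
    [1, 0, 0, 0.1, 0],
    [1, 0, 0, 0, 0],
    [0, 0, 0, 0, 0],
    [0, 0, 0, 0, 0],
    [0, 0, 0, 0, 0],
    [0, 0, 0, 0, 0]
  ]
}}

```text
time_s: 6.5
eef_pos: [0.4972, 0.124, 0.2409]
orientation: [[-0.998, 0.06, 0.002], [0.06, 0.998, 0.0], [-0.002, 0.0, -1.0]]
wrist_force: [-1.9, 0.2, -0.0]
width: 0.0282
gripper_force: 0.0
```

Call:
{"method": "drive_tool", "body": {
  "steps": [
    [0, 0, 0, 0, 0],
    [0, 0, 0, 0, 0]
  ]
}}

```text
time_s: 6.7
eef_pos: [0.4969, 0.124, 0.2404]
orientation: [[-0.998, 0.06, 0.001], [0.06, 0.998, 0.0], [-0.001, 0.0, -1.0]]
wrist_force: [0.4, 0.1, 3.2]
width: 0.0111
gripper_force: 59.5
```

Call:
{"method": "drive_tool", "body": {
  "steps": [
    [0, 0, -0.15, 0, 0],
    [0, 0, -0.15, 0, 0],
    [0, 0, -0.15, 0, 0],
    [0, 0, -0.15, 0, 0],
    [0, 0, -0.15, 0, 0],
    [0, 0, 0, 0, 0]
  ]
}}

```text
time_s: 7.3
eef_pos: [0.4932, 0.0654, 0.2403]
orientation: [[-0.998, 0.062, 0.0], [0.062, 0.998, -0.002], [-0.0, -0.002, -1.0]]
wrist_force: [-1.8, -1.4, 5.6]
width: 0.0113
gripper_force: 59.9
```

Call:
{"method": "drive_tool", "body": {
  "steps": [
    [0, 0, -0.04, 0, 0],
    [0, 0, -0.04, 0, 0],
    [0, 0, 0, 0, 0]
  ]
}}

```text
time_s: 7.6
eef_pos: [0.493, 0.062, 0.2404]
orientation: [[-0.998, 0.06, 0.001], [0.06, 0.998, 0.006], [-0.001, 0.006, -1.0]]
wrist_force: [-0.7, 8.3, 5.4]
width: 0.0112
gripper_force: 60.0
```

Call:
{"method": "drive_tool", "body": {
  "steps": [
    [0, 0, -0.03, 0, 0],
    [0, 0, 0, 0, 0],
    [0, 0, 0, 0, 0]
  ]
}}

```text
time_s: 7.9
eef_pos: [0.4929, 0.0613, 0.2404]
orientation: [[-0.998, 0.058, 0.001], [0.058, 0.998, 0.01], [-0.001, 0.01, -1.0]]
wrist_force: [-0.2, 13.6, 5.3]
width: 0.011
gripper_force: 60.1
```

Call:
{"method": "drive_tool", "body": {
  "steps": [
    [0, 0, 0.04, 0, 0],
    [1, 0, 0, 0, 0],
    [1, 0, 0, 0, 0],
    [1, 0, 0, 0, 0],
    [1, 0, 0, 0, 0],
    [1, 0, 0, -0.4, 0],
    [1, 0, 0, -0.5, 0],
    [1, 0, 0, -0.5, 0]
  ]
}}

```text
time_s: 8.7
eef_pos: [0.4926, 0.0622, 0.345]
orientation: [[-0.998, 0.06, -0.002], [0.06, 0.998, -0.0], [0.002, -0.001, -1.0]]
wrist_force: [0.4, -0.7, 1.3]
width: 0.085
gripper_force: 0.0
```

Call:
{"method": "drive_tool", "body": {
  "steps": [
    [1, 0, 0, -0.5, 0],
    [1, 0, 0, -0.4, 0],
    [1, 0, 0, 0, 0]
  ]
}}

```text
time_s: 9.0
eef_pos: [0.494, 0.0622, 0.4178]
orientation: [[-0.998, 0.06, 0.01], [0.06, 0.998, -0.0], [-0.01, 0.0, -1.0]]
wrist_force: [0.6, 0.2, 0.2]
width: 0.0855
gripper_force: 0.0
```

```bash
python3 - <<'E'
from h import *
s=arm.sense(); print(s["eef_pos"],s["orientation"].round(3))
for n in("top","scene"):
    c=arm.camera(n); np.savez(n+"2.npz",**c); P=cloud(c).reshape(-1,3)
    def sel(x0,x1,y0,y1,z0,z1): return P[(P[:,0]>x0)&(P[:,0]<x1)&(P[:,1]>y0)&(P[:,1]<y1)&(P[:,2]>z0)&(P[:,2]<z1)]
    for k,q in {"pbar":sel(.42,.53,-.26,-.18,.135,.16),"cbar":sel(.42,.56,.03,.15,.08,.11),"cover":sel(.38,.6,-.07,.2,.047,.0555)}.items():
        if len(q)<4: print(n,k,len(q)); continue
        r=cv2.minAreaRect((q[:,:2]*1000).astype(np.float32)); print(n,k,len(q),q.mean(0).round(4),np.round(r[0],1),np.round(r[1],1),round(r[2],1))
E
```

```text
[0.49397342 0.06224229 0.41777915] [[-0.998  0.06   0.01 ]
 [ 0.06   0.998 -0.   ]
 [-0.01   0.    -1.   ]]
top pbar 82 [ 0.4687 -0.2185  0.1477] [ 469.1 -218.9] [12.5 58.7] 85.6
top cbar 0
top cover 713 [ 0.4848 -0.0249  0.0513] [493.1  53.7] [255.  150.3] 86.4
scene pbar 62 [ 0.4768 -0.2204  0.1455] [ 470.8 -220.5] [11.6 64.6] 86.6
scene cbar 61 [0.5002 0.0599 0.0918] [496.2  60.8] [11.5 62.3] 86.9
scene cover 1348 [0.4964 0.0134 0.0507] [493.7  54.1] [250.5 157.2] 86.8
```

Call:
{"method": "drive_tool", "body": {
  "steps": [
    [1, 0.011, -0.471, 0, 0],
    [1, 0.011, -0.471, 0, 0],
    [1, 0.011, -0.471, 0, 0],
    [1, 0.011, -0.471, 0, 0],
    [1, 0.011, -0.471, 0, 0],
    [1, 0.011, -0.471, 0, 0],
    [1, 0.011, -0.471, 0, 0],
    [1, 0.011, -0.471, 0, 0]
  ]
}}

```text
time_s: 9.9
eef_pos: [0.4688, -0.2205, 0.4096]
orientation: [[-0.998, 0.06, -0.004], [0.06, 0.998, 0.002], [0.004, 0.002, -1.0]]
wrist_force: [0.6, -0.1, -0.1]
width: 0.0854
gripper_force: 0.0
```

Call:
{"method": "drive_tool", "body": {
  "steps": [
    [1, 0, 0, 0.4, 0],
    [1, 0, 0, 0.4, 0],
    [1, 0, 0, 0.2, 0],
    [1, 0, 0, 0, 0],
    [1, 0, 0, 0, 0]
  ]
}}

```text
time_s: 10.4
eef_pos: [0.4694, -0.2189, 0.3369]
orientation: [[-0.998, 0.059, -0.001], [0.059, 0.998, 0.001], [0.001, 0.001, -1.0]]
wrist_force: [0.9, 0.4, 0.8]
width: 0.0855
gripper_force: 0.0
```

```bash
python3 - <<'E'
from h import *
c=arm.camera("scene"); I=c["img"][80:240,175:375,::-1]; cv2.imwrite("pics/scene3.png",cv2.resize(I,None,fx=3.5,fy=3.5,interpolation=2))
E
```

```text
(no output)
```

View pics/scene3.png

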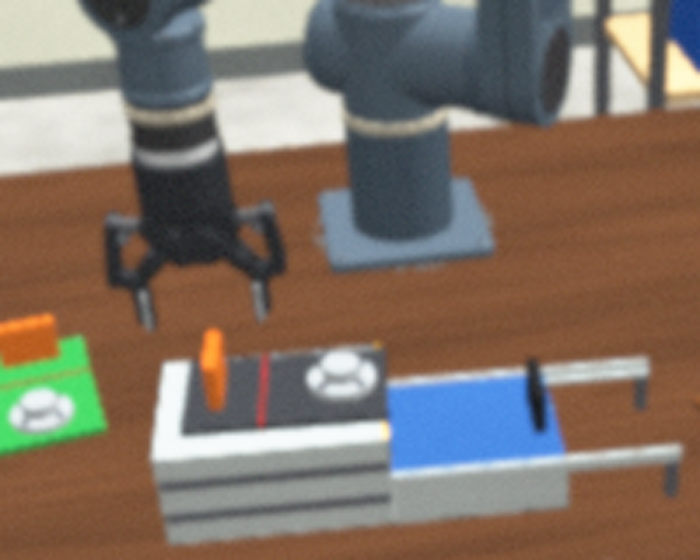

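The cover is shut against the riser at (388,430), and the fingers (148,325) and (262,315) straddle the orange bar at (213,370). I'll descend and grip.

Call:
{"method": "drive_tool", "body": {
  "steps": [
    [1, 0, 0, 0.3, 0],
    [1, 0, 0, 0.25, 0],
    [1, 0, 0, 0.12, 0],
    [1, 0, 0, 0, 0],
    [0, 0, 0, 0, 0],
    [0, 0, 0, 0, 0],
    [0, 0, 0, 0, 0],
    [0, 0, 0, 0, 0]
  ]
}}

```text
time_s: 11.25
eef_pos: [0.4698, -0.2194, 0.2878]
orientation: [[-0.998, 0.06, 0.001], [0.06, 0.998, -0.001], [-0.001, -0.001, -1.0]]
wrist_force: [-0.5, -0.8, 0.6]
width: 0.0285
gripper_force: 0.0
```

Call:
{"method": "drive_tool", "body": {
  "steps": [
    [0, 0, 0, 0, 0],
    [0, 0, 0, 0, 0],
    [0, 0, 0, 0, 0]
  ]
}}

```text
time_s: 11.55
eef_pos: [0.4698, -0.2194, 0.2875]
orientation: [[-0.998, 0.06, 0.001], [0.06, 0.998, -0.001], [-0.001, -0.001, -1.0]]
wrist_force: [1.0, -0.4, 2.0]
width: 0.0112
gripper_force: 59.2
```

Call:
{"method": "drive_tool", "body": {
  "steps": [
    [0, 0, 0.06, 0.02, 0],
    [0, 0, 0.12, 0, 0],
    [0, 0, 0.12, 0, 0],
    [0, 0, 0.12, 0, 0],
    [0, 0, 0.12, 0, 0],
    [0, 0, 0.12, 0, 0],
    [0, 0, 0.12, 0, 0],
    [0, 0, 0.12, 0, 0]
  ]
}}

```text
time_s: 12.35
eef_pos: [0.4741, -0.1533, 0.2877]
orientation: [[-0.998, 0.061, 0.003], [0.061, 0.998, -0.007], [-0.003, -0.007, -1.0]]
wrist_force: [-0.5, -6.8, 6.8]
width: 0.0111
gripper_force: 60.0
```

Call:
{"method": "drive_tool", "body": {
  "steps": [
    [0, 0, 0.12, 0, 0],
    [0, 0, 0.12, 0, 0],
    [0, 0, 0.12, 0, 0],
    [0, 0, 0.12, 0, 0],
    [0, 0, 0.06, 0, 0],
    [0, 0, 0, 0, 0],
    [0, 0, 0, 0, 0],
    [0, 0, 0, 0, 0]
  ]
}}

```text
time_s: 13.15
eef_pos: [0.4767, -0.1127, 0.2877]
orientation: [[-0.998, 0.06, 0.003], [0.06, 0.998, -0.006], [-0.004, -0.006, -1.0]]
wrist_force: [0.7, -4.5, 7.3]
width: 0.0109
gripper_force: 60.1
```

```bash
python3 - <<'E'
from h import *
s=arm.sense(); out=np.array([.061,.998]); g=s["eef_pos"]+s["orientation"][:,2]*.155
print("grasp",g,"mark y mm",1000*((g[:2]-[.4846,-.0739])@out+.040),s["wrist_force"],s["moment"],s["orientation"].round(4))
c=arm.camera("scene"); np.savez("scene4.npz",**c); I=c["img"][80:240,175:375,::-1]; cv2.imwrite("pics/scene4.png",cv2.resize(I,None,fx=3.5,fy=3.5,interpolation=2))
P=cloud(c)
I=c["img"]; H=cv2.cvtColor(I,cv2.COLOR_RGB2HSV).astype(int); m=((H[...,0]<6)|(H[...,0]>174))&(H[...,1]>120)&(P[...,2]>.09)&(P[...,2]<.115)&(abs(P[...,1]+.08)<.05)&(abs(P[...,0]-.48)<.08)
q=P[m]; print(len(q), np.median(q,0), cv2.minAreaRect((q[:,:2]*1000).astype(np.float32)), np.median((q[:,:2]-[.4846,-.0739])@out))
E
```

```text
grasp [ 0.47719011 -0.11359452  0.13271063] mark y mm -0.0671361304516796 [ 0.73124344 -4.52327576  7.26923239] [-1.03703466  0.17291118  0.07099705] [[-0.9982  0.0605  0.0033]
 [ 0.0605  0.9982 -0.006 ]
 [-0.0036 -0.0058 -1.    ]]
15 [ 0.48183477 -0.07491307  0.10254186] ((475.8983154296875, -75.75090789794922), (3.2364115715026855, 97.01341247558594), 83.60011291503906) -0.0018342527915979944
```

View pics/scene4.png

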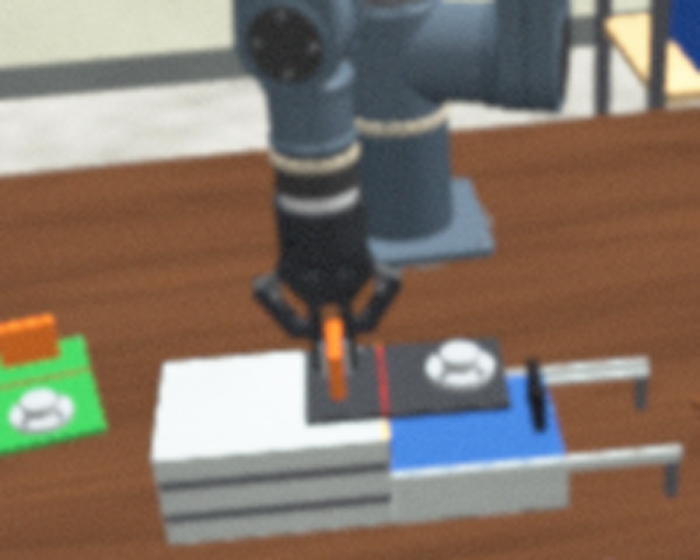

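The red line (379,347)–(385,412) now lies over the riser edge (378,345)–(388,430). The plate is level and the cover is shut. I'll check squareness once more with the top camera and a finer fit.

```bash
python3 - <<'E'
from h import *
for n in("top","scene"):
    c=arm.camera(n) if n=="top" else dict(np.load("scene4.npz")); P=cloud(c); z=P[...,2]
    q=P[(z>.092)&(z<.112)&(P[...,1]>-.06)&(P[...,1]<.05)&(abs(P[...,0]-.48)<.09)]
    r=cv2.minAreaRect((q[:,:2]*1000).astype(np.float32)); print(n,len(q),r)
    H=cv2.cvtColor(c["img"],cv2.COLOR_RGB2HSV).astype(int)
    m=((H[...,0]<8)|(H[...,0]>172))&(H[...,1]>90)&(abs(P[...,1]+.075)<.02)&(abs(P[...,0]-.48)<.07)&(z>.09)&(z<.115)
    q=P[m]
    if len(q)>5:
        k=np.polyfit(q[:,0],q[:,1],1); print("red",len(q),np.degrees(np.arctan(k[0])),"y at x=.4846",np.polyval(k,.4846),"(edge -.0739)")
E
```

```text
top 826 ((483.4469299316406, -13.157230377197266), (97.8616943359375, 110.11988830566406), 86.65620422363281)
red 40 -3.831830360151929 y at x=.4846 -0.07483815509635089 (edge -.0739)
scene 542 ((483.1985778808594, -14.151702880859375), (96.71250915527344, 117.16352844238281), 86.41352844238281)
red 50 -3.719396442736457 y at x=.4846 -0.07577649991139755 (edge -.0739)
```

Angle is -3.8° against the stand's -3.5°, and the line is within about 1 mm of the edge. I'll hand it in.

```bash
python3 -c "
from cell import arm
print(arm.close_job())"
```

```text
the job is handed in; nothing more can be done
None
```

The job is handed in, but no verdict came back: by my last measurements the cover is shut against its stop and the plate is still gripped and level, with its red line within about 2 mm of the riser's edge and 0.5° of square.

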